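Index the inspection table to the brass bush

ROBOT

A 7-joint arm with a two-finger parallel gripper is mounted at the origin on the work surface. World frame = base frame: x ahead of the robot, y to its left, z up, the work surface at z = 0. Lengths are in m, angles in degrees, forces in N, time in s.
With the tool pointing down it reaches from about 0.4 to 0.85 m from the base axis. Payload 10.4 kg.
Tool frame: the origin (TCP) lies midway between the tips of the shut fingers; the grasp point (between the pads) lies 19 mm behind it; z points along the fingers, y is the line along which they close (so a half turn about z gives the same grasp; the last joint's range is limited). The gripper opens to 85 mm and grips with 20 to 120 N. Pads are 22 mm wide; open, the fingers measure 114 mm over their backs; the gripper's body (76 mm by 85 mm) begins 54 mm behind the grasp point. The pads swing forward as they close: fully open they stand 13 mm farther back than shut.
Start: joints at [75.653, 19.034, -3.707, 83.658, 1.238, 77.344, -5.071], TCP at [0.141, -0.609, 0.231] pointing down, gripper open.
Joint ranges: [-148.97, 148.97], [-28.65, 121.19], [-84.17, 76.75], [9.2, 138.47], [-72.65, 252.65], [3.7, 117.97], [-149.18, 149.18]. Speed limits (degrees/s): [127.2, 127.2, 159.86, 159.86, 180, 180, 180].

INTERFACE

Orientations are given as a 3x3 rotation matrix whose columns are the frame's x, y, z axes.
In Python, from workcell import ctrl gives the robot as it stands.
- The arm moves only by the tool servo_tool, never from a script. Its argument "plan" is a list that holds one entry, the list of rows, each a list of 6 numbers: the shift along the tool's x, y, z in cm, then the turn, a rotation vector about the tool's x, y, z in degrees. A call has 1 to 20 rows; each row is the pose to reach, as a shift and turn from the pose commanded when the call began, along the tool's axes at that moment; what a row does not reach only later rows make up. A row lasts 1/8 s, in which the tool goes at most 62.5 mm and 10.7 degrees, less where a joint would pass 70% of its speed; a pose out of reach is approached as far as the arm can. A call with a gripper value outside its range is refused whole. "gripper" is the gripper command: -1 is fully open, 1 is shut, values between are in proportion, set as the call begins (left out, the last holds). The fingers move at their own pace and stop on an object; "force" is the grip in N (left out, the last holds). Time passes only in rows, so rows that repeat a pose let the fingers close. It gives the time, the measured TCP pose, the force, the opening and the grip force at its end, in the units of the state.
- ctrl.read_state(): the state, without advancing time (a new reading comes with each control period).
- ctrl.capture(name): name is "scene" or "side" or "wrist"; returns a dict with "pixels" (420x560x3 uint8, red, green, blue), "z_map" (420x560 float32, m along the optical axis (not along the pixel's ray), 0 where there is no reading), "fx", "fy", "cx", "cy" (pixels), "k1" (the pictures are not rectified: a ray, as slopes to the right and down, at radius r is drawn at 1 + k1 r^2 times it, then the intrinsics apply), "R" (3x3) and "t" (3): a world point X has camera coordinates R X + t; the wrist camera has in their place "T_tool_cam" (4x4, takes a point from camera to tool coordinates, whose origin is the TCP and whose axes are the flange's). Camera axes: x right, y down, z forward; pixel columns grow to the right and rows downward; lengths in m; the calibration is good to about 2 mm. A picture is of the moment at which its call begins: read the wrist's pose just before it.
- ctrl.finish_job(): hands the job in; it is judged then, once.
The state is a dict: "clock": time; "q": joint angles; "qd": joint speeds; "tau": joint torques, N m; "ee_pos": TCP position; "ee_rot": TCP orientation; "wrist_force": force on the tool from outside, world axes, zero at the start; "wrist_torque": the same for the moment, N m; "grip_width": finger opening in m; "grip_force": force on a finger pad.
Only numpy, scipy, OpenCV 4.12 (cv2) and the standard library are available. Lean on these libraries where they do the work, as an engineer would, in place of code of your own. Each camera call takes 0.05 s, during which the arm holds its last target. There are 200 camera calls.

TASK

The part under the inspection microscope is finished. Turn the six-position indexing table by one click, in whichever direction brings the brass bush under the microscope, and leave it settled in that position with the brass bush still sitting in its nest. Turn the table itself; do not lift the bush out.

Things in the scene. Friction and masses are not known exactly. Their poses are not given: they have to be found in the camera images.
- turntable (a joint): Angle of the round aluminium indexing table (diameter 330 mm, top 44 mm above the bench) about the vertical axis through the grip bar; no end stops. 0 at the start, positive counter-clockwise from above. Detents every 1.047 rad (60 degrees): at most 0.18 N m to leave one; past half-way it pulls into the next. Six black nests (walls 7 mm high, 41 mm inside) stand 130 mm from the axis.
- grip_bar (a point): Centre of the red upright bar that turns the table, on its axis. Bar: 60 mm long (x axis), 16 mm thick (y axis), 42 mm tall, from 64 to 106 mm above the bench; this point is at 88 mm. The axes turn with the table, z up. Below it a dark round hub, 60 mm across, from 44 to 64 mm. Within 90 mm of the axis nothing else stands on or above the table.
- brass_center (a point): Centre of the brass bush: a loose yellow-metal ring, 36 mm outside and 20 mm inside diameter, 24 mm tall, standing in the nest next to the one under the microscope, on either side of it. In the nest its centre is 56 mm above the bench, z up. A like bush of dark steel, a blue gear and a white cap stand in other nests.
- view_spot (a point): Fixed point under the microscope's black lens where the centre of the viewed part lies: 56 mm above the bench, 130 mm from the table's axis. Its y axis points outward from that axis, z up. The white tube leans outward over it, lens end about 85 mm above the bench, held by a steel column 187 mm tall, 245 mm from the axis.

How it is judged:
By the outcome, as a careful person would: the job done as asked, in the order asked, and still so for the second after the job is handed in, with the robot touching nothing.
It also fails if it takes over 32 s, if anything falls off the work surface, if the arm or the gripper's body presses on something with over 40 N, if the wrist force passes 120 N, or if a joint passes its speed limit or range.

## Working session

There is one attempt and no reset: what is moved stays moved. The work goes in short steps, Python scripts to look and compute and a tool call to move; the robot and the scene stay as the last step left them, time stands still between calls to the robot, and variables do not carry over. Pictures are saved under pics/ and viewed, at most 10 in all, crops included, and the job is handed in when it is done.

Besides the shell and the picture viewer there is one more tool, called after "Call:" as a command line: name --argument value ..., lists and objects as JSON in quotes. servo_tool: Moves the arm, as the interface text tells. Its arguments: {"type":"object","properties":{"plan":{"type":"array","items":{"type":"array","items":{"type":"array","items":{"type":"number"}}}},"gripper":{"type":"number"},"force":{"type":"number"}},"required":["plan"]}

```bash
mkdir -p pics; cat > h.py <<'E'
import numpy as np, cv2
from workcell import ctrl
def cloud(c,T=None):
    h,w=c["z_map"].shape
    K=np.array([[c["fx"],0,c["cx"]],[0,c["fy"],c["cy"]],[0,0,1.]])
    u,v=np.meshgrid(np.arange(w),np.arange(h))
    p=np.stack([u,v],-1).reshape(-1,1,2).astype(np.float64)
    n=cv2.undistortPoints(p,K,np.array([c["k1"],0,0,0.])).reshape(h,w,2)
    z=c["z_map"].astype(float)
    P=np.dstack([n[...,0]*z,n[...,1]*z,z])
    if T is None: W=(P-c["t"])@c["R"]
    else: W=P@T[:3,:3].T+T[:3,3]
    W[z==0]=np.nan
    return W
def snap(name,f):
    s=ctrl.read_state(); c=ctrl.capture(name)
    cv2.imwrite("pics/"+f,cv2.cvtColor(c["pixels"],cv2.COLOR_RGB2BGR))
    T=None
    if name=="wrist":
        E=np.eye(4);E[:3,:3]=s["ee_rot"];E[:3,3]=s["ee_pos"];T=E@np.array(c["T_tool_cam"])
    return c["pixels"].astype(int),cloud(c,T),s
E
python3 - <<'E'
from h import *
for n in("scene","side"):
    p,W,s=snap(n,n+"1.png")
    r,g,b=p[...,0],p[...,1],p[...,2]
    for nm,m in(("red",(r>110)&(g<70)&(b<70)),("brass",(r>120)&(r-b>60)&(g>80)&(r-g<80))):
        m&=np.isfinite(W[...,2])
        print(n,nm,m.sum(),np.nanmedian(W[m],0),np.argwhere(m).mean(0), np.nanpercentile(W[m],[5,95],axis=0))
    # top of the bar
    m=(r>100)&(r-g>60)&(r-b>60)&(abs(W[...,2]-.106)<.005)
    if m.sum()>5: print(cv2.minAreaRect(W[m][:,:2].astype(np.float32)*1000))
print(s["ee_rot"],s["clock"])
a=cv2.imread("pics/scene1.png");b=cv2.imread("pics/side1.png")
E
```

```text
scene red 871 [0.58728453 0.07629415 0.09368781] [214.51664753 254.95063146] [[ 0.48304034 -0.36643477  0.03292481]
 [ 0.61500916  0.08165916  0.10539781]]
scene brass 72538 [ 0.23829507 -0.12450513 -0.00117191] [151.49505087 254.93896992] [[-2.48624572e-01 -8.99564042e-01 -3.07040548e-03]
 [ 9.43660929e-01  2.94802549e-01  8.06163628e-04]]
((587.7313842773438, 71.29953002929688), (17.34241485595703, 59.63575744628906), 81.89851379394531)
side red 940 [0.58314494 0.06528649 0.08876586] [199.20106383 288.6787234 ] [[0.55701073 0.06062915 0.06666635]
 [0.61016115 0.07372107 0.10492834]]
side brass 46469 [ 0.23463116  0.24757436 -0.00164691] [217.77976716 168.1815619 ] [[ 9.25455664e-02 -1.22365512e-01 -3.78313365e-03]
 [ 9.65638305e-01  9.93656989e-01  9.97118339e-05]]
((585.0816040039062, 70.39785766601562), (16.987754821777344, 59.364742279052734), 80.88360595703125)
[[ 9.74170574e-01  2.25813035e-01 -4.07367118e-04]
 [ 2.25813389e-01 -9.74169562e-01  1.40624541e-03]
 [-7.92961015e-05 -1.46191185e-03 -9.99998928e-01]] 0.05
```

View pics/scene1.png

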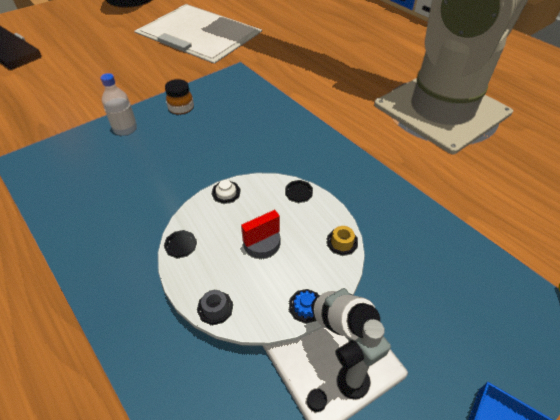

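View pics/side1.png

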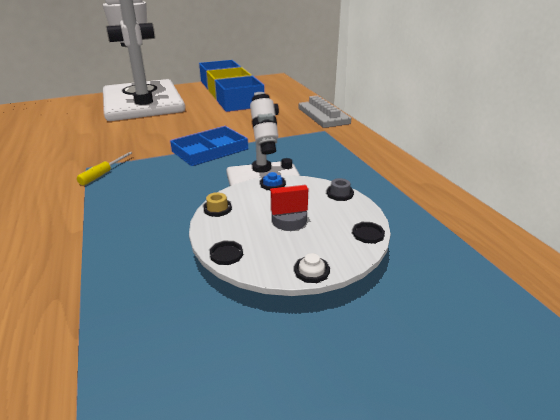

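```bash
python3 - <<'E'
from h import *
for n in("scene","side"):
    p,W,s=snap(n,n+"2.png")
    c=np.array([.5865,.071]); 
    R=np.hypot(W[...,0]-c[0],W[...,1]-c[1]); Z=W[...,2]
    # disc rim fit for the axis
    hsv=cv2.cvtColor(p.astype(np.uint8),cv2.COLOR_RGB2HSV).astype(int)
    H,S,V=hsv[...,0],hsv[...,1],hsv[...,2]
    m=(abs(Z-.044)<.004)&(R<.18); 
    print("disc",cv2.minEnclosingCircle(W[m][:,:2].astype(np.float32)*1000), np.median(Z[m]))
    for nm,m in(("brass",(H>12)&(H<32)&(S>100)),("blue",(H>100)&(H<130)&(S>150)&(V>100))):
        m=m&(R<.16)&(R>.1)&(Z>.055)&(Z<.075)
        q=np.nanmedian(W[m],0); print(n,nm,m.sum(),q,np.degrees(np.arctan2(q[1]-c[1],q[0]-c[0])))
    m=(Z>.12)&(R>.1)&(R<.3); 
    print("scope",np.nanpercentile(W[m],[2,50,98],axis=0))
q=s["ee_pos"];print(q,s["q"])
E
```

```text
disc ((586.6065673828125, 71.04551696777344), 165.0493621826172) 0.04274791218203054
scene brass 353 [0.48712651 0.15207943 0.06561302] 140.7887853952343
scene blue 320 [0.60906327 0.19892226 0.05749514] 79.99690400461148
scope [[0.60313175 0.2380838  0.13070917]
 [0.62951174 0.2980148  0.16418114]
 [0.65706654 0.33145437 0.19037247]]
disc ((586.0975341796875, 71.57971954345703), 165.59580993652344) 0.04269265224563354
side brass 267 [0.48236308 0.14320504 0.06388647] 145.26385915609313
side blue 129 [0.60058223 0.19504137 0.05719529] 83.52302848229567
scope [[0.58910343 0.23211212 0.12190418]
 [0.60843203 0.2599143  0.15591276]
 [0.65020233 0.30569461 0.18892944]]
[ 0.14107316 -0.60858743  0.23073451] [75.6532101  19.06258263 -3.70627178 83.69205818  1.23809944 77.3457098
 -5.0693629 ]
```

Scene view: the blue gear is under the microscope (306,305), with the brass bush at (343,238) and the red bar at (261,228). In the side view the brass is at (217,204). The bush stands about 60° counter-clockwise of the viewed spot, so the table must turn clockwise (−60°). I'm moving above the bar now.

Call:
servo_tool --plan '[[[4.2,-2.1,0,0,0,-8.8],[8.4,-4.3,0,0,0,-17.6],[12.5,-6.5,0,0,0,-26.4],[16.6,-8.8,0,0,0,-35.2],[20.5,-11.2,0,0,0,-44],[24.3,-13.7,0,0,0,-52.8],[28,-16.4,0,0,0,-61.6],[31.5,-19.3,0,0,0,-70.4],[34.9,-22.3,0,0,0,-79.2],[38,-25.5,0,0,0,-88.1],[41,-28.9,0,0,0,-96.9],[43.9,-32.4,0,0,0,-105.7],[46.6,-36.1,0,0,0,-114.5],[49.2,-40,0,0,0,-123.3],[51.7,-43.9,0,0,0,-132.1],[54.1,-48,0,0,0,-140.9],[56.4,-52.1,0,0,0,-149.7],[58.7,-56.2,0,0,0,-158.5],[58.7,-56.2,0,0,0,-158.5],[58.7,-56.2,0,0,0,-158.5]]]' --gripper -1

```text
clock: 2.7
ee_pos: [0.586, 0.0706, 0.2309]
ee_rot: [[-0.989, 0.148, -0.001], [0.148, 0.989, -0.001], [0.001, -0.001, -1.0]]
wrist_force: [-0.1, -0.6, -0.1]
grip_width: 0.0855
grip_force: 0.0
```

```bash
python3 - <<'E'
from h import *
p,W,s=snap("wrist","w1.png")
r,g,b=p[...,0],p[...,1],p[...,2]
m=(r>80)&(r-g>50)&(r-b>50)&(abs(W[...,2]-.106)<.007)&(abs(W[...,0]-.586)<.06)
print(m.sum()); print(cv2.minAreaRect(W[m][:,:2].astype(np.float32)*1000),np.median(W[m],0))
d,T=np.array(s["ee_rot"]),0
print(np.degrees(np.arctan2(d[1,0],d[0,0])),s["q"])
E
```

```text
1447
((585.308837890625, 71.16716003417969), (15.152172088623047, 59.41679763793945), 81.71797180175781) [0.58301759 0.07134248 0.1059005 ]
171.485487696485 [ 27.53696227  21.53223342 -49.30618537  87.20372886  16.4926039
  78.87747992  58.4937235 ]
```

View pics/w1.png

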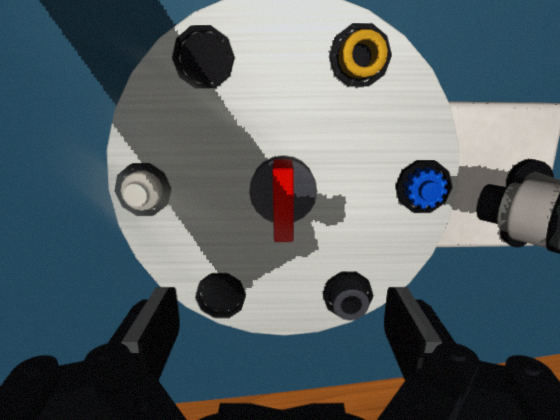

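The wrist view shows the bar at (284,200) centred and square to the fingers. Brass is at (365,53) and the gear under the lens at (425,187). Next I check whether the wrist camera clears the microscope while turning.

```bash
python3 - <<'E'
from h import *
c=ctrl.capture("wrist");print(np.round(c["T_tool_cam"],3))
c0=np.array([.5861,.0712]);th=np.radians(81.6)
pts=[]
for n in("scene","side"):
    p,W,s=snap(n,n+"3.png")
    for z in np.arange(.07,.2,.02):
        d=W[...,:2]-c0;R=np.hypot(d[...,0],d[...,1]); a=np.arctan2(d[...,1],d[...,0])
        m=(abs(W[...,2]-z)<.01)&(R<.3)&(R>.08)&(abs(a-th)<.5)
        if m.sum()>8: print(n,round(z,2),m.sum(),np.round(np.percentile(R[m],[3,50]),3))
E
```

```text
[[-0.002 -0.947 -0.322  0.084]
 [ 1.    -0.002  0.    -0.001]
 [-0.001 -0.322  0.947 -0.143]
 [ 0.     0.     0.     1.   ]]
scene 0.07 227 [0.123 0.137]
scene 0.09 101 [0.163 0.251]
scene 0.11 131 [0.152 0.246]
scene 0.13 234 [0.163 0.178]
scene 0.15 769 [0.173 0.239]
scene 0.17 1550 [0.184 0.239]
scene 0.19 1195 [0.206 0.229]
side 0.07 88 [0.122 0.135]
side 0.09 35 [0.156 0.164]
side 0.11 203 [0.153 0.161]
side 0.13 289 [0.161 0.169]
side 0.15 342 [0.171 0.182]
side 0.17 339 [0.183 0.201]
side 0.19 156 [0.205 0.218]
```

The camera clears it: it sits at radius ≈0.1 m, and the microscope at that height stands beyond 0.18 m. Descend.

Call:
servo_tool --plan '[[[0,0.05,1.5,0,0,0],[0,0.05,3.5,0,0,0],[0,0.05,5.5,0,0,0],[0,0.05,7.5,0,0,0],[0,0.05,9.5,0,0,0],[0,0.05,11.5,0,0,0],[0,0.05,13.2,0,0,0],[0,0.05,14.6,0,0,0],[0,0.05,15.5,0,0,0],[0,0.05,15.8,0,0,0],[0,0.05,15.8,0,0,0],[0,0.05,15.8,0,0,0]]]' --gripper -1

```text
clock: 4.4
ee_pos: [0.5865, 0.0717, 0.0739]
ee_rot: [[-0.989, 0.147, 0.001], [0.147, 0.989, -0.0], [-0.001, 0.0, -1.0]]
wrist_force: [-0.3, 0.7, 0.1]
grip_width: 0.0856
grip_force: 0.0
```

Call:
servo_tool --plan '[[[0,0,0,0,0,0],[0,0,0,0,0,0],[0,0,0,0,0,0],[0,0,0,0,0,0],[0,0,0,0,0,0],[0,0,0,0,0,0],[0,0,0,0,0,0],[0,0,0,0,0,0]]]' --gripper 1 --force 40

```text
clock: 5.4
ee_pos: [0.5862, 0.0718, 0.0734]
ee_rot: [[-0.989, 0.147, 0.0], [0.147, 0.989, -0.0], [-0.0, 0.0, -1.0]]
wrist_force: [-1.4, 0.9, 3.6]
grip_width: 0.0155
grip_force: 39.9
```

Gripped. Now turn 60° clockwise, which is positive about the downward tool z.

Call:
servo_tool --plan '[[[0,0,0,0,0,1],[0,0,0,0,0,3],[0,0,0,0,0,6],[0,0,0,0,0,9.5],[0,0,0,0,0,13.5],[0,0,0,0,0,17.5],[0,0,0,0,0,21.5],[0,0,0,0,0,25.5],[0,0,0,0,0,29.5],[0,0,0,0,0,33.5],[0,0,0,0,0,37.5],[0,0,0,0,0,41.5],[0,0,0,0,0,45.5],[0,0,0,0,0,49.5],[0,0,0,0,0,53],[0,0,0,0,0,56],[0,0,0,0,0,58],[0,0,0,0,0,59.5],[0,0,0,0,0,60],[0,0,0,0,0,60]]]'

```text
clock: 7.9
ee_pos: [0.5866, 0.0722, 0.0734]
ee_rot: [[-0.367, 0.93, 0.001], [0.93, 0.367, 0.001], [0.0, 0.001, -1.0]]
wrist_force: [4.1, 4.1, 0.5]
grip_width: 0.0158
grip_force: 39.7
```

Yaw is now 111.5°, as wanted. Release, then rise.

Call:
servo_tool --plan '[[[0,0,0,0,0,0],[0,0,0,0,0,0],[0,0,0,0,0,0],[0,0,0,0,0,0],[0,0,0,0,0,0],[0,0,0,0,0,0],[0,0,0,0,0,0],[0,0,0,0,0,0]]]' --gripper -1

```text
clock: 8.9
ee_pos: [0.5862, 0.0716, 0.0733]
ee_rot: [[-0.367, 0.93, 0.0], [0.93, 0.367, -0.0], [-0.0, -0.0, -1.0]]
wrist_force: [-0.5, 0.3, 0.2]
grip_width: 0.0859
grip_force: 0.0
```

Call:
servo_tool --plan '[[[0,0,-0.8,0,0,0],[0,0,-2.5,0,0,0],[0,0,-4.5,0,0,0],[0,0,-6.5,0,0,0],[0,0,-8.5,0,0,0],[0,0,-10.5,0,0,0],[0,0,-12.5,0,0,0],[0,0,-14.5,0,0,0],[0,0,-16,0,0,0],[0,0,-17,0,0,0],[0,0,-17,0,0,0],[0,0,-17,0,0,0]]]'

```text
clock: 10.4
ee_pos: [0.5859, 0.0716, 0.2426]
ee_rot: [[-0.367, 0.93, -0.001], [0.93, 0.367, -0.0], [0.0, -0.001, -1.0]]
wrist_force: [0.3, 0.5, -1.0]
grip_width: 0.0855
grip_force: 0.0
```

```bash
python3 - <<'E'
from h import *
p,W,s=snap("wrist","w2.png")
r,g,b=p[...,0],p[...,1],p[...,2]
m=(r>80)&(r-g>50)&(r-b>50)&(abs(W[...,2]-.106)<.007)&(abs(W[...,0]-.586)<.06)&(abs(W[...,1]-.071)<.06)
print(cv2.minAreaRect(W[m][:,:2].astype(np.float32)*1000),s["clock"])
hsv=cv2.cvtColor(p.astype(np.uint8),cv2.COLOR_RGB2HSV).astype(int)
R=np.hypot(W[...,0]-.5861,W[...,1]-.0712)
m=(hsv[...,0]>12)&(hsv[...,0]<32)&(hsv[...,1]>100)&(R<.16)&(W[...,2]>.05)
q=np.median(W[m],0);print(m.sum(),q,np.degrees(np.arctan2(q[1]-.0712,q[0]-.5861)))
E
```

```text
((585.5439453125, 71.55136108398438), (15.026809692382812, 60.20134735107422), 21.110841751098633) 10.4
1998 [0.60472543 0.19215251 0.06819803] 81.24580947209665
```

View pics/w2.png

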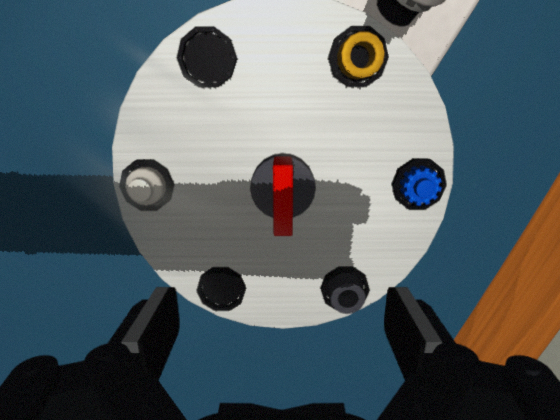

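The brass bush at (358,56) sits in its nest beside the lens at (400,8). The bar has turned 60.6° by measurement, so the table is in its detent and the gripper is clear.

```bash
python3 -c "
from workcell import ctrl
print(ctrl.finish_job())"
```

```text
the job is handed in; nothing more can be done
None
```

I turned the table one click clockwise: the brass bush is under the microscope, still in its nest with the table settled, and I handed the job in at about 10.4 s with the gripper clear.

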